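Stop the shaker and hold the jar carrier clear of its platform

TASK

The specimen jars have been shaken long enough: turn the shaker's timer knob back until its white pointer stands at the red OFF bar, and only then take the blue jar carrier by its handle and lift it straight up off the platform, jars and all, to about 8 cm above the mat. Keep it level and steady there over the platform so that a colleague can change the mat underneath, and finish while still holding it. Leave the speed knob and everything else on the bench as they are.

Things in the scene. Friction and masses are not known exactly. Their poses are not given: they have to be found in the camera images.
- shaker: Off-white orbital shaker, fixed. Origin on the bench under the platform's centre; x from control deck to platform, y left, z up. Grey deck: x -245 to -125 mm, top 60 mm; drive housing behind it to x +125, top 76; both 250 wide. 220 x 220 mm platform, does not move, centred, with black mat, top at 98 mm. Two black knobs on the deck at x -185: timer y +62, speed y -62 mm.
- platform (a point): Centre of the top of the black mat, 98 mm above the bench.
- timer_grip (a point): On the timer knob's vertical axis, 88 mm above the bench: the height to grip it from above. Round fluted black knob, 38 mm diameter, top 96 mm above the bench, on a 49 mm skirt (top 65 mm); white pointer on top along the point's +x. On the deck round it: red OFF bar on the platform side (shaker +x), blue bar (continuous run) left of it, white minute ticks clockwise from it.
- timer (a joint): Angle of the timer knob, rad: 0 with the pointer at the red OFF bar, growing clockwise seen from above; -0.7 at the blue bar; stops at -0.75 and 4.4. Starts at 0.7 to 1.4, so turn it counterclockwise seen from above. No detent: light friction (0.05 N m), stays where it is left.
- speed (a joint): Angle of the speed knob in rad (clockwise from above); to be left as found.
- speed_pointer (a point): Tip of the white pointer line of the speed knob (22 mm from its axis, 36 mm above the deck). The knob is the same shape as the timer knob, without a red bar.
- carrier: Blue plastic jar carrier, 86 (x) x 117 (y) mm, walls 32 mm high, floor 4 mm, six pockets in two rows of three, five filled; loose on the mat, its long side roughly across the shaker. About 0.5 kg with jars. Origin at the centre of its underside, z up. A handle bar runs along its y axis over the middle, on an upright at each end.
- handle (a point): Middle of the carrier's handle bar, 100 mm above the carrier's underside. The bar runs along the carrier's y axis: 16 mm wide (x), 18 mm high, 101 mm free between the uprights; 32 mm free height between it and the caps of the jars.
- jar1: White screw-capped specimen jar, 31 mm diameter, 55 mm high, standing loose in a pocket of the carrier (which pocket varies); origin at the centre of its underside. About 60 g. Stays in the carrier.
- jar2: White screw-capped specimen jar, 31 mm diameter, 55 mm high, standing loose in a pocket of the carrier (which pocket varies); origin at the centre of its underside. About 60 g. Stays in the carrier.
- jar3: White screw-capped specimen jar, 31 mm diameter, 55 mm high, standing loose in a pocket of the carrier (which pocket varies); origin at the centre of its underside. About 60 g. Stays in the carrier.
- jar4: White screw-capped specimen jar, 31 mm diameter, 55 mm high, standing loose in a pocket of the carrier (which pocket varies); origin at the centre of its underside. About 60 g. Stays in the carrier.
- jar5: White screw-capped specimen jar, 31 mm diameter, 55 mm high, standing loose in a pocket of the carrier (which pocket varies); origin at the centre of its underside. About 60 g. Stays in the carrier.
- reagent: Bystander: clear glass bottle with white cap, 70 mm diameter, 190 mm high, left part of the bench; origin at the centre of its underside.
- amber: Bystander: amber bottle with black cap, 64 mm diameter, 150 mm high, left part of the bench; origin at the centre of its underside.
- dish: Bystander: glass staining dish 105 x 85 x 70 mm holding a slide rack whose wire bail reaches 87 mm, far left; origin at the centre of its underside.
- tray: Bystander: closed black slide tray 206 x 136 x 38 mm, on the right; origin at the centre of its underside.
- tipbox: Bystander: pipette tip box with clear lid, 122 x 84 x 77 mm, on the right; origin at the centre of its underside.
- sparejar: Bystander: one more specimen jar, green cap, 31 mm diameter, 55 mm high, on the bench to the right of the shaker; origin at the centre of its underside. Not part of the job.
Mind the look-alikes: they are no part of the job. Several things have the shape of the carrier; the one meant has the colours described above.

How it is judged:
On the way, in this order (a step that is already met when the one before it is completed fails the run):
1. the timer knob is at the red OFF bar while the carrier still stands on the mat (value of joint timer between -0.2 and 0.2 rad and height (world z) of carrier below 0.104 m), for 0.2 s.
2. the carrier is lifted clear of the platform by the gripper (height (world z) of carrier above 0.148 m and contact force between carrier and the fingers above 2 N and contact force between carrier and shaker below 0.05 N), for 0.2 s.
At the end, for the whole second after the job is handed in: Timer within 0.2 rad of OFF; carrier in the fingers (over 2 N), underside 50 to 120 mm above the mat, within 70 mm (level) of the platform's centre, tilted under 0.10 rad, slower than 20 mm/s and 0.15 rad/s, not touching the shaker; all five jars standing in their pockets (all of step 2 and value of joint timer between -0.2 and 0.2 rad and height (world z) of carrier below 0.218 m and horizontal distance between carrier and platform below 0.07 m and angle between carrier's own z axis and vertical below 0.1 rad and linear speed of carrier below 0.02 m/s and angular speed of carrier below 0.15 rad/s and z of jar1 in the frame of carrier between -0.005 and 0.02 m and distance between each of jar1, jar2, jar3, jar4, jar5 and carrier below 0.06 m and z of jar2 in the frame of carrier between -0.005 and 0.02 m and z of jar3 in the frame of carrier between -0.005 and 0.02 m and z of jar4 in the frame of carrier between -0.005 and 0.02 m and z of jar5 in the frame of carrier between -0.005 and 0.02 m); the arm keeps its last pose, push and grip.
It fails at once if the carrier leaves the mat while the timer is not at OFF (height (world z) of carrier above 0.113 m and not (value of joint timer between -0.2 and 0.2 rad)).
It fails at once if the carrier is tipped by more than 0.35 rad (angle between carrier's own z axis and vertical above 0.35 rad).
It fails at once if the speed knob is turned (its pointer moves by more than 6 mm) (distance of speed_pointer from where it was at the start of the episode above 0.006 m).
It fails at once if a bystander on the bench is pushed by more than 20 mm (distance of any of reagent, amber, dish, tray, tipbox, sparejar from where it was at the start of the episode above 0.02 m).
It also fails if it takes over 51 s, if anything falls off the work surface, if the arm or the gripper's body presses on something with over 40 N, if the wrist force passes 120 N, or if a joint passes its speed limit or range.

ROBOT

A 6-joint arm with a two-finger parallel gripper is mounted at the origin on the work surface. World frame = base frame: x ahead of the robot, y to its left, z up, the work surface at z = 0. Lengths are in m, angles in rad, forces in N, time in s.
With the tool pointing down it reaches from about 0.425 to 0.95 m from the base axis. Payload 3.5 kg.
Tool frame: the origin (TCP) lies at the very end of the fingers, on their centre line; the grasp point (between the pads) lies 19 mm behind it (ctrl.pinch_z is the distance from the TCP to the grasp point, in m); z points along the fingers, y is the line along which they close (so a half turn about z gives the same grasp; the last joint's range is limited). The gripper opens to 85 mm and grips with 20 to 120 N. Pads are 22 mm wide; open, the fingers measure 114 mm over their backs; the gripper's body (76 mm by 85 mm) begins 54 mm behind the grasp point. The pads swing forward as they close: fully open they stand 13 mm farther back than shut.
Start: joints at [1.061, 0.286, 1.577, -0, 1.279, -0.15], TCP at [0.238, 0.632, 0.231] pointing down, gripper open.
Joint ranges: [-2.77, 2.77], [-0.9, 2.22], [0.21, 2.48], [-1.53, 4.67], [0.24, 2.81], [-2.84, 2.84]. Speed limits (rad/s): [2.79, 2.79, 3.14, 3.14, 3.14, 3.14].

INTERFACE

Orientations are given as a unit quaternion [x, y, z, w].
In Python, from plant import ctrl gives the robot as it stands. The module is installed in compiled form; this text tells all that it offers.
- The arm moves only by the shell command python3 -m crank 'ROWS' [OPENING] [FORCE]. ROWS is JSON, a list of rows, each a list of 6 numbers: the shift along the tool's x, y, z in cm, then the turn, a rotation vector about the tool's x, y, z in rad. In form: [[tx, ty, tz, rx, ry, rz], ...]. A call has 1 to 10 rows; each row is the pose to reach, as a shift and turn from the pose commanded when the call began, along the tool's axes at that moment; what a row does not reach only later rows make up. A row lasts 1/10 s, in which the tool goes at most 50 mm and 8.59 degrees, less where a joint would pass 70% of its speed; a pose out of reach is approached as far as the arm can. A call with a gripper value outside its range is refused whole. OPENING is the opening, from 0 (shut) to 1 (fully open), set as the call begins (- or left out, the last holds). The fingers move at their own pace and stop on an object; FORCE is the grip in N (left out, the last holds). Time passes only in rows, so rows that repeat a pose let the fingers close. It gives the time, the measured TCP pose, the force, the opening and the grip force at its end, in the units of the state.
- ctrl.get_state(): the state, without advancing time (a new reading comes with each control period).
- ctrl.read_camera(name): name is "scene" or "top" or "wrist"; returns (picture, depth): 480x640x3 uint8, blue, green, red; 480x640 float32, m along the optical axis (not along the pixel's ray), 0 where there is no reading.
- ctrl.camera_info(name): a dict with "K" (3x3 intrinsics, pixels), "origin" and "orientation" of the camera in the world. Camera axes: x right, y down, z forward; pixel columns grow to the right and rows downward; lengths in m; the calibration is good to about 2 mm. A picture is of the moment at which its call begins: read the wrist's pose just before it. camera_info takes no time and is no camera call; for the wrist camera it gives the pose at the moment of the call.
- ctrl.sign_off(): hands the job in; it is judged then, once.
The state is a dict: "time": time; "qpos": joint angles; "dq": joint speeds; "joint_efforts": joint torques, N m; "eef_pos": TCP position; "tcp_rot": TCP orientation; "contact_force": force on the tool from outside, world axes, zero at the start; "wrist_torque": the same for the moment, N m; "opening": opening from 0.0 (shut) to 1.0 (fully open); "finger_force": force on a finger pad.
Only numpy, scipy, OpenCV 4.12 (cv2) and the standard library are available. Lean on these libraries where they do the work, as an engineer would, in place of code of your own. Each camera call takes 0.05 s, during which the arm holds its last target. There are 200 camera calls.

## Working session

There is one attempt and no reset: what is moved stays moved. The work goes in short steps, Python scripts to look and compute and a shell command to move; the robot and the scene stay as the last step left them, time stands still between calls to the robot, and variables do not carry over. Pictures are saved under pics/ and viewed, at most 10 in all, crops included, and the job is handed in when it is done.

```bash
mkdir -p pics; python3 - <<'E'
from plant import ctrl
import cv2, numpy as np
s=ctrl.get_state(); print(s)
for n in ["scene","top"]:
    im,d=ctrl.read_camera(n); cv2.imwrite(f"pics/{n}0.png",im); np.savez(f"{n}0.npz",im=im,d=d)
    i=ctrl.camera_info(n); print(n,i)
E
```

```text
{'time': 0.0, 'qpos': array([ 1.06100857e+00,  2.87177358e-01,  1.57815226e+00, -1.93812833e-05,
        1.27857779e+00, -1.50002011e-01]), 'dq': array([-0.00081562,  0.00113063,  0.00104789,  0.00088481,  0.00132   ,
        0.00064036]), 'joint_efforts': array([-4.45553105e-04, -4.06003439e+01, -2.92617470e+01, -2.36798314e-04,
        6.00311992e-03,  7.81475194e-06]), 'eef_pos': array([0.23731105, 0.63122319, 0.22995276]), 'tcp_rot': array([ 1.78921299e-01,  9.83862708e-01, -1.09797394e-03, -3.66149097e-04]), 'contact_force': array([-0.2517322 , -0.44745329,  0.19227862]), 'wrist_torque': array([ 0.05585565, -0.01686694,  0.01308919]), 'finger_force': 0.0, 'opening': 0.9964290801575743}
scene {'K': array([[571.68721948,   0.        , 318.29179645],
       [  0.        , 571.68721948, 246.95878059],
       [  0.        ,   0.        ,   1.        ]]), 'origin': array([ 1.69845379, -0.43463028,  0.97753147]), 'orientation': array([ 0.73459314,  0.49008434, -0.26684382, -0.38598527])}
top {'K': array([[451.17380392,   0.        , 320.66294157],
       [  0.        , 451.17380392, 238.17571508],
       [  0.        ,   0.        ,   1.        ]]), 'origin': array([0.38563363, 0.03393105, 1.2449211 ]), 'orientation': array([ 0.70555404, -0.70531067,  0.04809872, -0.04916157])}
```

View pics/top0.png

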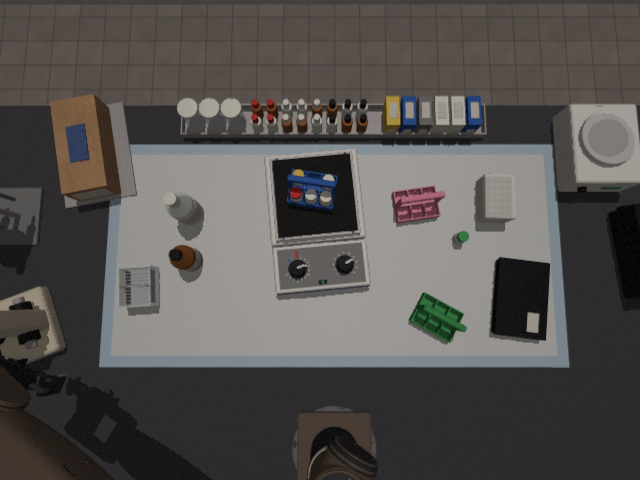

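View pics/scene0.png

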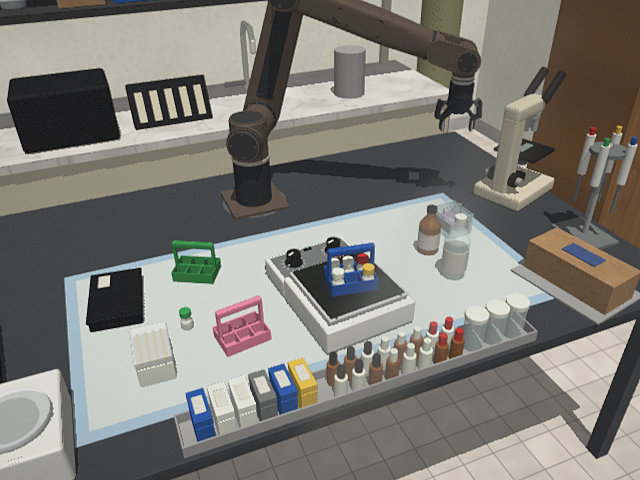

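The top view shows the timer knob at about (297,268) with the red bar at (296,254). The speed knob is at (345,264) and the platform centre near (315,196). The blue carrier is at (312,190), with its handle bar running from (289,180) to (338,180). The green and pink carriers are the look-alikes.

```bash
cat > h.py <<'E'
import numpy as np, cv2
from scipy.spatial.transform import Rotation as R
from plant import ctrl
def rays(i,uv):
    uv=np.atleast_2d(uv).astype(float); K=i["K"]
    d=np.c_[(uv[:,0]-K[0,2])/K[0,0],(uv[:,1]-K[1,2])/K[1,1],np.ones(len(uv))]
    return R.from_quat(i["orientation"]).apply(d)
def onplane(i,uv,z):
    d=rays(i,uv); o=np.array(i["origin"]); return o+d*((z-o[2])/d[:,2])[:,None]
def cloud(i,dep):
    v,u=np.mgrid[:480,:640]; d=rays(i,np.c_[u.ravel(),v.ravel()])
    return (np.array(i["origin"])+d*dep.reshape(-1,1)).reshape(480,640,3)
def proj(i,p):
    q=R.from_quat(i["orientation"]).inv().apply(np.atleast_2d(p)-i["origin"]); q=q@i["K"].T; return q[:,:2]/q[:,2:]
E
python3 - <<'E'
from h import *
np.set_printoptions(precision=4,suppress=True)
a=np.load("top0.npz"); im,d=a["im"],a["d"]; i=ctrl.camera_info("top"); P=cloud(i,d)
hsv=cv2.cvtColor(im,cv2.COLOR_BGR2HSV)
roi=np.zeros((480,640),bool); roi[145:300,260:375]=1
z=P[...,2]
blue=roi&(hsv[...,0]>100)&(hsv[...,0]<130)&(hsv[...,1]>120)
bar=blue&(z>0.19)&(z<0.225); q=P[bar]; print("bar",bar.sum(),q.mean(0),q.min(0),q.max(0))
c=q[:,:2]-q[:,:2].mean(0); w=np.linalg.svd(c)[2][0]; print("bar dir",w, np.ptp(c@w))
mat=roi&(hsv[...,2]<60)&(z>0.09)&(z<0.105)&(np.arange(480)[:,None]<243)
pts=np.argwhere(mat)[:,::-1].astype(np.float32); r=cv2.minAreaRect(pts); print("mat",mat.sum(),r); b=onplane(i,cv2.boxPoints(r),0.098); print(b,b.mean(0))
kn=roi&(hsv[...,2]<60)&(z>0.085)&(z<0.105)&(np.arange(480)[:,None]>248)
n,l,st,ce=cv2.connectedComponentsWithStats(kn.astype(np.uint8))
for k in range(1,n):
    if st[k,4]>20: print("knob",st[k],ce[k],P[l==k].mean(0), onplane(i,ce[k],.096))
red=roi&((hsv[...,0]<8)|(hsv[...,0]>172))&(hsv[...,1]>150)&(np.arange(480)[:,None]>245)
print("red",red.sum(),onplane(i,np.argwhere(red)[:,::-1].mean(0),.061))
cv2.imwrite("pics/crop.png",cv2.resize(im[145:300,260:375],None,fx=3.8,fy=3.8,interpolation=cv2.INTER_CUBIC))
E
```

```text
bar 343 [0.6657 0.0588 0.2052] [0.6506 0.0014 0.1933] [0.6811 0.1157 0.2118]
bar dir [-0.1508 -0.9886] 0.11682570427278352
mat 4318 ((314.054443359375, 195.0445556640625), (77.51339721679688, 78.90644836425781), 84.2894058227539)
[[ 0.7509  0.1665  0.098 ]
 [ 0.7723 -0.0401  0.098 ]
 [ 0.5666 -0.0582  0.098 ]
 [ 0.5462  0.1435  0.098 ]] [0.659  0.0529 0.098 ]
knob [337 256  16  16 157] [344.3121 263.6879] [ 0.4792 -0.0247  0.0953] [[ 0.4791 -0.0247  0.096 ]]
knob [289 261  16  15 159] [296.1698 268.3396] [0.4673 0.0981 0.0954] [[0.4672 0.0981 0.096 ]]
red 17 [[0.5066 0.1006 0.061 ]]
```

View pics/crop.png

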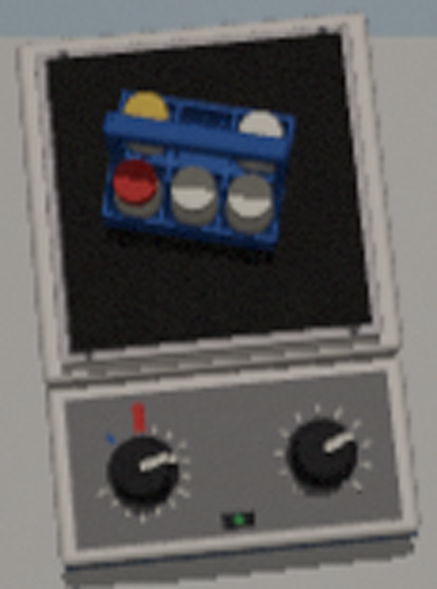

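```bash
cat >> h.py <<'E'
def rows_to(pos,yang):
    """shift (cm) and turn (rad) in the tool axes to tool-down pose with tool y at world angle yang"""
    s=ctrl.get_state(); T=R.from_quat(s["tcp_rot"])
    y=np.array([np.cos(yang),np.sin(yang),0]); z=np.array([0,0,-1.]); x=np.cross(y,z)
    G=R.from_matrix(np.c_[x,y,z])
    print("t",round(s["time"],2),"tcp",s["eef_pos"].round(4),"q",s["qpos"].round(3),"F",s["contact_force"].round(1),"open",round(s["opening"],3),"ff",round(s["finger_force"],1))
    print("row",(T.inv().apply(np.array(pos)-s["eef_pos"])*100).round(2),(T.inv()*G).as_rotvec().round(3))
E
python3 - <<'E'
from h import *
rows_to([.4673,.0981,.25],1.0)
E
```

```text
t 0.1 tcp [0.2373 0.6313 0.2301] q [ 1.061  0.287  1.578 -0.     1.279 -0.15 ] F [-0.3  0.6  0.9] open 1.003 ff 0.0
row [-40.29 -41.81  -1.92] [-0.002 -0.     0.211]
```

```bash
python3 -m crank '[[0,0,-5,0,0,0],[-40.3,-41.8,-6,0,0,0.21],[-40.3,-41.8,-6,0,0,0.21],[-40.3,-41.8,-6,0,0,0.21],[-40.3,-41.8,-6,0,0,0.21],[-40.3,-41.8,-6,0,0,0.21],[-40.3,-41.8,-6,0,0,0.21],[-40.3,-41.8,-6,0,0,0.21],[-40.3,-41.8,-6,0,0,0.21],[-40.3,-41.8,-6,0,0,0.21]]' 1; python3 -c "
from h import *
rows_to([.4673,.0981,.25],1.0)"
```

```text
time: 1.1
eef_pos: [0.4159, 0.2167, 0.2888]
tcp_rot: [0.281, 0.96, -0.0, -0.0]
contact_force: [0.3, 0.6, 0.9]
opening: 1.001
finger_force: 0.0
t 1.1 tcp [0.4159 0.2167 0.2888] q [ 0.264 -0.225  1.996  0.     1.371 -0.738] F [0.3 0.6 0.9] open 1.001 ff 0.0
row [-10.73  -7.22   3.88] [-0.    -0.     0.001]
```

```bash
python3 -m crank '[[-10.7,-7.2,3.9,0,0,0],[-10.7,-7.2,3.9,0,0,0],[-10.7,-7.2,3.9,0,0,0],[-10.7,-7.2,3.9,0,0,0],[-10.7,-7.2,3.9,0,0,0],[-10.7,-7.2,3.9,0,0,0]]'; python3 - <<'E'
from h import *
rows_to([.4673,.0981,.25],1.0)
i=ctrl.camera_info("wrist"); im,d=ctrl.read_camera("wrist"); print(i); cv2.imwrite("pics/w1.png",im); np.savez("w1.npz",im=im,d=d,**i)
E
```

```text
time: 1.7
eef_pos: [0.4669, 0.1011, 0.2503]
tcp_rot: [0.281, 0.96, 0.0, 0.0]
contact_force: [-0.8, 0.1, 0.2]
opening: 1.0
finger_force: 0.0
t 1.7 tcp [0.4669 0.1011 0.2503] q [ 0.    -0.177  2.026  0.     1.293 -1.002] F [-0.8  0.1  0.2] open 1.0 ff 0.0
row [-0.19 -0.23  0.03] [ 0.    -0.     0.002]
{'K': array([[364.27632847,   0.        , 322.61547747],
       [  0.        , 364.27632847, 239.93532601],
       [  0.        ,   0.        ,   1.        ]]), 'origin': array([0.4022152 , 0.14156323, 0.39276046]), 'orientation': array([0.86710087, 0.474928  , 0.07203446, 0.13187308])}
```

View pics/w1.png

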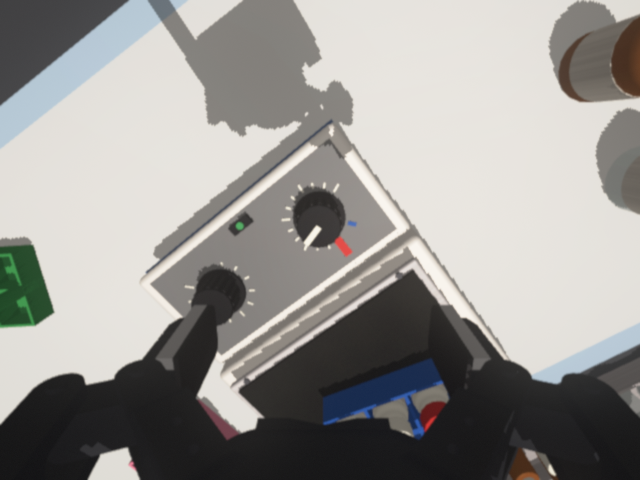

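The wrist view shows the timer knob at about (318,215) with its white pointer running to (305,247). The red OFF bar is at (344,246), the blue bar at (352,223) and the speed knob at (218,293).

```bash
python3 - <<'E'
from h import *
np.set_printoptions(precision=4,suppress=True)
i=dict(np.load("w1.npz")); im,d=i["im"],i["d"]; P=cloud(i,d); hsv=cv2.cvtColor(im,cv2.COLOR_BGR2HSV)
print("proj timer",proj(i,[.4673,.0981,.096]))
roi=np.zeros((480,640),bool); roi[170:275,275:375]=1
z=P[...,2]
k=roi&(z>.088)&(z<.103); q=P[k]; print("knob top",k.sum(),np.median(q[:,2])); 
c,r=cv2.minEnclosingCircle(onplane(i,np.argwhere(k)[:,::-1],.096)[:,:2].astype(np.float32)*1000); print("circle",c,r)
w=k&(hsv[...,1]<60)&(hsv[...,2]>110); u=onplane(i,np.argwhere(w)[:,::-1],.096); print("pointer",w.sum(),u.mean(0))
red=roi&((hsv[...,0]<8)|(hsv[...,0]>172))&(hsv[...,1]>130); rr=onplane(i,np.argwhere(red)[:,::-1],.061).mean(0); print("red",red.sum(),rr)
C=np.array(c)/1000; f=lambda p:np.arctan2(p[1]-C[1],p[0]-C[0])
print("angles",f(rr),f(u.mean(0)),"timer",f(rr)-f(u.mean(0)), "with yaw .0966:",.0966-f(u.mean(0)))
l=u[:,:2]-u[:,:2].mean(0); v=np.linalg.svd(l)[2][0]; print("ptr axis",np.arctan2(v[1],v[0]))
E
```

```text
proj timer [[320.8644 223.9447]]
knob top 1615 0.09562802221395073
circle (466.49041748046875, 95.88036346435547) 20.168798446655273
pointer 174 [0.4716 0.0867 0.096 ]
red 158 [0.5046 0.0988 0.061 ]
angles 0.07713469128939944 -1.0622715127529596 timer 1.1394062040423591 with yaw .0966: 1.1588715127529596
ptr axis -1.1934451395868835
```

```bash
python3 -m crank '[[0,0,4,0,0,0],[0,0,8,0,0,0],[0,0,10,0,0,0],[0,0,12,0,0,0],[0,0,12,0,0,0],[0,0,12,0,0,0]]' 1 40; python3 -c "
from h import *
rows_to([.467,.097,.071],1.0)"
```

```text
time: 2.35
eef_pos: [0.4672, 0.1012, 0.1308]
tcp_rot: [0.28, 0.96, 0.0, 0.0]
contact_force: [-0.4, 0.0, 0.8]
opening: 1.0
finger_force: 0.0
t 2.35 tcp [0.4672 0.1012 0.1308] q [ 1.000e-03 -4.300e-02  2.135e+00  0.000e+00  1.049e+00 -1.002e+00] F [-0.4  0.   0.8] open 1.0 ff 0.0
row [-0.21 -0.37  5.98] [0.    0.    0.003]
```

```bash
python3 -m crank '[[-0.2,-0.35,2,0,0,0],[-0.2,-0.35,4,0,0,0],[-0.2,-0.35,5,0,0,0],[-0.2,-0.35,5.9,0,0,0],[-0.2,-0.35,5.9,0,0,0],[-0.2,-0.35,5.9,0,0,0]]'; python3 -m crank '[[0,0,0,0,0,0],[0,0,0,0,0,0],[0,0,0,0,0,0],[0,0,0,0,0,0],[0,0,0,0,0,0],[0,0,0,0,0,0],[0,0,0,0,0,0],[0,0,0,0,0,0]]' 0 40
```

```text
time: 2.95
eef_pos: [0.4676, 0.0964, 0.0719]
tcp_rot: [0.281, 0.96, 0.0, 0.001]
contact_force: [0.9, -0.5, 0.3]
opening: 0.997
finger_force: 0.0
time: 3.75
eef_pos: [0.4675, 0.0966, 0.0718]
tcp_rot: [0.281, 0.96, 0.001, 0.0]
contact_force: [-1.6, 3.1, 5.5]
opening: 0.43
finger_force: 40.8
```

```bash
python3 -m crank '[[0,0,0,0,0,-0.13],[0,0,0,0,0,-0.26],[0,0,0,0,0,-0.39],[0,0,0,0,0,-0.52],[0,0,0,0,0,-0.65],[0,0,0,0,0,-0.78],[0,0,0,0,0,-0.91],[0,0,0,0,0,-1.04],[0,0,0,0,0,-1.17],[0,0,0,0,0,-1.27]]'; python3 -m crank '[[0,0,0,0,0,0],[0,0,0,0,0,0],[0,0,0,0,0,0]]'; python3 -m crank '[[0,0,0,0,0,0],[0,0,0,0,0,0],[0,0,0,0,0,0],[0,0,0,0,0,0]]' 0.65;  python3 -m crank '[[0,0,-2,0,0,0],[0,0,-5,0,0,0],[0,0,-10,0,0,0],[0,0,-15,0,0,0],[0,0,-18,0,0,0],[0,0,-18,0,0,0]]'; python3 - <<'E'
from h import *
rows_to([.467,.097,.25],2.27)
i=ctrl.camera_info("wrist"); im,d=ctrl.read_camera("wrist"); cv2.imwrite("pics/w2.png",im); np.savez("w2.npz",im=im,d=d,**i)
print(proj(i,[.467,.097,.096]))
E
```

```text
time: 4.75
eef_pos: [0.4676, 0.0947, 0.0718]
tcp_rot: [-0.346, 0.938, -0.002, -0.0]
contact_force: [-0.8, -5.1, 4.6]
opening: 0.429
finger_force: 40.9
time: 5.05
eef_pos: [0.4676, 0.0947, 0.0718]
tcp_rot: [-0.344, 0.939, -0.002, -0.0]
contact_force: [-1.6, -4.6, 5.4]
opening: 0.429
finger_force: 40.9
time: 5.45
eef_pos: [0.4665, 0.0964, 0.0707]
tcp_rot: [-0.343, 0.939, 0.0, -0.0]
contact_force: [0.1, 0.4, -0.6]
opening: 0.651
finger_force: 0.0
time: 6.05
eef_pos: [0.4698, 0.0964, 0.2573]
tcp_rot: [-0.343, 0.939, -0.002, 0.005]
contact_force: [0.1, -1.1, -0.1]
opening: 0.647
finger_force: 0.0
t 6.05 tcp [0.4698 0.0964 0.2573] q [-0.01  -0.185  2.019  0.     1.295 -2.281] F [ 0.1 -1.1 -0.1] open 0.647 ff 0.0
row [0.18 0.23 0.73] [-0.008  0.009  0.001]
[[326.51902456 216.77967473]]
```

View pics/w2.png

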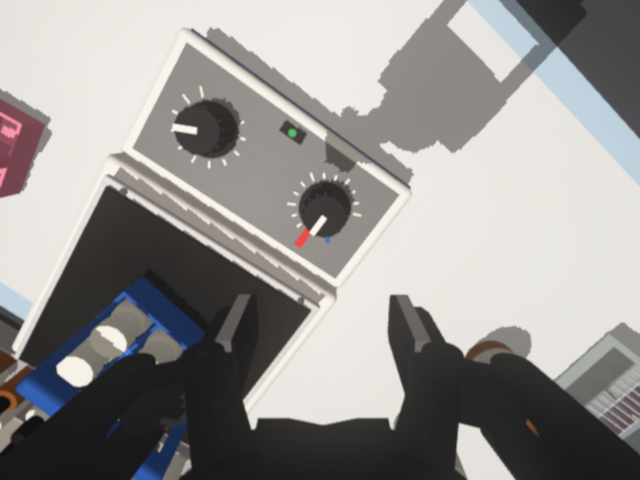

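The pointer now runs from (325,216) to (313,235) and points close to the red bar at (303,238). I'll measure what angle is left.

```bash
cat > m.py <<'E'
import sys
from h import *
np.set_printoptions(precision=4,suppress=True)
i=dict(np.load(sys.argv[1])); im,d=i["im"],i["d"]; P=cloud(i,d); hsv=cv2.cvtColor(im,cv2.COLOR_BGR2HSV); z=P[...,2]
near=np.hypot(P[...,0]-.467,P[...,1]-.097)
def axis(m,h):
    u=onplane(i,np.argwhere(m)[:,::-1],h)[:,:2]; v=np.linalg.svd(u-u.mean(0))[2][0]; v*=np.sign(v[0]); return len(u),u.mean(0),np.arctan2(v[1],v[0])
w=(near<.03)&(z>.088)&(z<.103)&(hsv[...,1]<60)&(hsv[...,2]>110)
red=(near<.06)&((hsv[...,0]<8)|(hsv[...,0]>172))&(hsv[...,1]>130)&(z<.075)
k=(near<.03)&(z>.088)&(z<.103); k=cv2.morphologyEx(k.astype(np.uint8),cv2.MORPH_OPEN,np.ones((5,5)))>0
c=cv2.minEnclosingCircle(onplane(i,np.argwhere(k)[:,::-1],.096)[:,:2].astype(np.float32))
a=axis(w,.096); b=axis(red,.061); print("pointer",a,"red",b,"knob",c)
q=a[1]-np.array(c[0]); s=b[1]-np.array(c[0]); print("ptr from centre",np.arctan2(q[1],q[0]),"red from centre",np.arctan2(s[1],s[0]), "timer by axis",.0966-a[2])
e=onplane(i,np.argwhere((near<.06)&(hsv[...,0]>105)&(hsv[...,0]<130)&(hsv[...,1]>120)&(z<.075))[:,::-1],.061).mean(0)[:2]-np.array(c[0]); print("blue angle",np.arctan2(e[1],e[0]))
E
python3 m.py w2.npz; python3 m.py w1.npz
```

```text
pointer (171, array([0.4772, 0.096 ]), np.float64(0.0026940175233586836)) red (137, array([0.5054, 0.0986]), np.float64(0.13469924869250435)) knob ((0.46718475222587585, 0.09430145472288132), 0.020046263933181763)
ptr from centre 0.16542745629365296 red from centre 0.1122013051836944 timer by axis 0.09390598247664132
blue angle 0.7903808371796941
pointer (174, array([0.4716, 0.0867]), np.float64(-1.1934451395868835)) red (156, array([0.5048, 0.0989]), np.float64(0.07239109006032)) knob ((0.466958612203598, 0.09595850110054016), 0.020116450265049934)
ptr from centre -1.105317854965626 red from centre 0.07638824992539317 timer by axis 1.2900451395868835
blue angle 0.757843458455536
```

```bash
python3 - <<'E'
from h import *
a=np.load("top0.npz"); im,d=a["im"],a["d"]; i=ctrl.camera_info("top"); P=cloud(i,d)
hsv=cv2.cvtColor(im,cv2.COLOR_BGR2HSV); z=P[...,2]
m=(hsv[...,0]>100)&(hsv[...,0]<130)&(hsv[...,1]>120)&(np.hypot(P[...,0]-.665,P[...,1]-.06)<.1)&(z>.2035)&(z<.213)
r=cv2.minAreaRect(onplane(i,np.argwhere(m)[:,::-1],.207)[:,:2].astype(np.float32)*1000); print(r, np.median(z[m]))
rows_to([.665,.058,.32],-.151)
E
```

```text
((665.8655395507812, 58.33660125732422), (115.50424194335938, 15.782767295837402), 81.64672088623047) 0.20628359696407772
t 6.1 tcp [0.4683 0.0964 0.2539] q [-0.01  -0.182  2.024  0.     1.295 -2.281] F [-0.4 -1.  -0.7] open 0.646 ff 0.0
row [-12.6  -15.64  -6.49] [0.004 0.007 2.422]
```

```bash
python3 -m crank '[[0,0,-4,0,0,0.15],[0,0,-6.5,0,0,0.3],[-2,-2.5,-6.5,0,0,0.45],[-4,-5,-6.5,0,0,0.6],[-6,-7.5,-6.5,0,0,0.75],[-8,-10,-6.5,0,0,0.9],[-10,-12.5,-6.5,0,0,1.05],[-12.6,-15.6,-6.5,0,0,1.2],[-12.6,-15.6,-6.5,0,0,1.35],[-12.6,-15.6,-6.5,0,0,1.5]]' 1; python3 -c "
from h import *
rows_to([.6659,.0583,.32],-.148)"
```

```text
time: 7.1
eef_pos: [0.6638, 0.0578, 0.3111]
tcp_rot: [0.392, 0.92, -0.001, -0.003]
contact_force: [0.3, -0.4, -0.4]
opening: 1.0
finger_force: 0.0
t 7.1 tcp [0.6638 0.0578 0.3111] q [-0.065  0.225  1.507 -0.     1.418 -0.829] F [ 0.3 -0.4 -0.4] open 1.0 ff 0.0
row [-0.1   0.18 -0.9 ] [-0.007 -0.003  0.912]
```

```bash
python3 -m crank '[[0,0.1,0,0,0,0.15],[0,0.1,0,0,0,0.3],[0,0.1,0,0,0,0.45],[0,0.1,0,0,0,0.6],[0,0.1,0,0,0,0.75],[0,0.1,0,0,0,0.91],[0,0.1,0,0,0,0.91],[0,0.1,0,0,0,0.91],[0,0.1,0,0,0,0.91]]'; python3 - <<'E'
from h import *
rows_to([.6659,.0583,.32],-.148)
i=ctrl.camera_info("wrist"); im,d=ctrl.read_camera("wrist"); cv2.imwrite("pics/w3.png",im); np.savez("w3.npz",im=im,d=d,**i)
P=cloud(i,d); hsv=cv2.cvtColor(im,cv2.COLOR_BGR2HSV); z=P[...,2]
m=(hsv[...,0]>100)&(hsv[...,0]<130)&(hsv[...,1]>120)&(np.hypot(P[...,0]-.665,P[...,1]-.06)<.1)&(z>.203)&(z<.213)
r=cv2.minAreaRect(onplane(i,np.argwhere(m)[:,::-1],.207)[:,:2].astype(np.float32)*1000); print(r, np.median(z[m]),m.sum(), proj(i,[.6659,.0583,.207]))
c=ctrl.read_camera("scene")[0]; cv2.imwrite("pics/s3.png",c); im[:, :]=im
E
```

```text
time: 8.0
eef_pos: [0.6642, 0.0589, 0.3149]
tcp_rot: [0.754, 0.657, -0.001, -0.001]
contact_force: [1.1, 0.2, 0.2]
opening: 0.998
finger_force: 0.0
t 8.0 tcp [0.6642 0.0589 0.3149] q [-0.063  0.221  1.504 -0.     1.418  0.073] F [1.1 0.2 0.2] open 0.998 ff 0.0
row [-0.04  0.17 -0.51] [-0.002  0.     0.011]
((666.9351196289062, 58.127784729003906), (113.72225952148438, 15.541360855102539), 81.1524429321289) 0.20650288668876102 3098 [[326.29592107 236.89178947]]
```

View pics/w3.png

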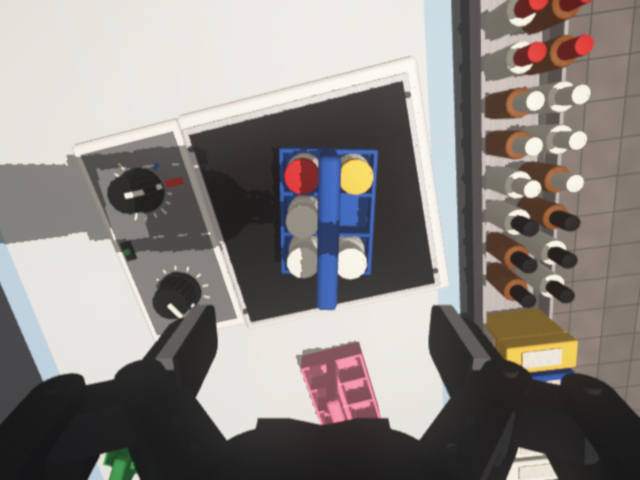

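The bar runs from (328,150) to (328,308). It lies at (666.5, 58.2) mm, which agrees with the top view. The timer pointer at (135,194) lines up with the red bar at (174,183). Descending to the handle now.

```bash
python3 -m crank '[[0,0.2,3,0,0,0.01],[0,0.2,7,0,0,0.01],[0,0.2,10,0,0,0.01],[0,0.2,12,0,0,0.01],[0,0.2,13,0,0,0.01],[0,0.2,13.5,0,0,0.01],[0,0.2,13.5,0,0,0.01],[0,0.2,13.5,0,0,0.01]]'; python3 -c "
from h import *
rows_to([.6664,.0582,.179],-.15)"; sed -i 's/>110)/>75)/' m.py; python3 m.py w3.npz
```

```text
time: 8.9
eef_pos: [0.6674, 0.0586, 0.1829]
tcp_rot: [0.758, 0.653, 0.001, 0.001]
contact_force: [-0.1, -0.5, 0.9]
opening: 0.997
finger_force: 0.0
t 8.9 tcp [0.6674 0.0586 0.1829] q [-0.064  0.314  1.633  0.     1.192  0.085] F [-0.1 -0.5  0.9] open 0.997 ff 0.0
row [-0.05 -0.1   0.38] [ 0.003 -0.     0.001]
pointer (188, array([0.472 , 0.0969]), np.float64(-0.2134888271281969)) red (122, array([0.505 , 0.0986]), np.float64(0.09448919014815102)) knob ((0.47081637382507324, 0.0957469493150711), 0.020872337743639946)
ptr from centre 0.7602971094685629 red from centre 0.08405133427802416 timer by axis 0.3100888271281969
blue angle 0.8476549213997958
```

```bash
python3 - <<'E'
from h import *
i=dict(np.load("w3.npz")); im=i["im"]
c=cv2.resize(im[155:235,90:200],None,fx=7,fy=7,interpolation=cv2.INTER_CUBIC); cv2.imwrite("pics/w3c.png",cv2.convertScaleAbs(c,alpha=1.6))
print(proj(i,[[.4675,.0957,.096],[.4675+.022*np.cos(.0966),.0957+.022*np.sin(.0966),.096]])-[90,155])
E
```

```text
[[34.18486463 40.05246535]
 [54.79364137 35.00758882]]
```

View pics/w3c.png

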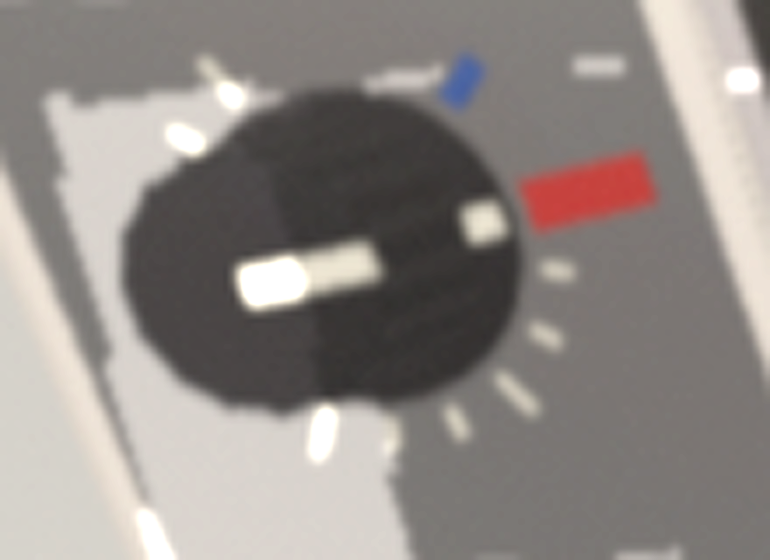

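In the zoomed view the pointer runs from (240,288) to (380,260), and the red bar from (530,207) to (650,178). That puts the timer about 0.05 rad from OFF, so it is fine. Gripping the handle next.

```bash
python3 -m crank '[[0,-0.1,0.3,0,0,0],[0,-0.1,0.3,0,0,0],[0,-0.1,0.3,0,0,0]]'; python3 -m crank '[[0,0,0,0,0,0],[0,0,0,0,0,0],[0,0,0,0,0,0],[0,0,0,0,0,0],[0,0,0,0,0,0],[0,0,0,0,0,0],[0,0,0,0,0,0],[0,0,0,0,0,0],[0,0,0,0,0,0],[0,0,0,0,0,0]]' 0 60; python3 -m crank '[[0,0,0,0,0,0],[0,0,0,0,0,0],[0,0,0,0,0,0]]'
```

```text
time: 9.2
eef_pos: [0.6656, 0.0588, 0.1785]
tcp_rot: [0.758, 0.653, 0.0, 0.0]
contact_force: [-0.1, 0.6, 0.6]
opening: 1.004
finger_force: 0.0
time: 10.2
eef_pos: [0.6658, 0.0587, 0.1782]
tcp_rot: [0.758, 0.653, 0.0, 0.0]
contact_force: [3.2, -0.5, -1.1]
opening: 0.178
finger_force: 59.7
time: 10.5
eef_pos: [0.6656, 0.0587, 0.1782]
tcp_rot: [0.758, 0.653, 0.0, 0.0]
contact_force: [2.5, 0.9, 0.1]
opening: 0.184
finger_force: 59.9
```

```bash
python3 -m crank '[[0,0,-0.2,0,0,0],[0,0,-0.6,0,0,0],[0,0,-1.2,0,0,0],[0,0,-2,0,0,0],[0,0,-2.8,0,0,0],[0,0,-3.6,0,0,0],[0,0,-4.4,0,0,0],[0,0,-5.2,0,0,0],[0,0,-6,0,0,0],[0,0,-6.7,0,0,0]]'; python3 -m crank '[[0,0,-0.5,0,0,0],[0,0,-0.9,0,0,0],[0,0,-1.2,0,0,0],[0,0,-1.3,0,0,0],[0,0,-1.3,0,0,0],[0,0,-1.3,0,0,0],[0,0,-1.3,0,0,0],[0,0,-1.3,0,0,0],[0,0,-1.3,0,0,0],[0,0,-1.3,0,0,0]]'; python3 - <<'E'
from h import *
im,d=ctrl.read_camera("scene"); i=ctrl.camera_info("scene")
u,v=proj(i,[.6,.07,.15])[0].astype(int); print(u,v)
cv2.imwrite("pics/s4.png",cv2.resize(im[v-90:v+90,u-120:u+120],None,fx=3.3,fy=3.3,interpolation=cv2.INTER_CUBIC))
s=ctrl.get_state(); print(s["time"],s["eef_pos"],s["contact_force"],s["finger_force"],np.abs(s["dq"]).max())
E
```

```text
time: 11.5
eef_pos: [0.6656, 0.0587, 0.246]
tcp_rot: [0.758, 0.653, 0.0, 0.0]
contact_force: [0.6, -0.2, -4.9]
opening: 0.177
finger_force: 59.1
time: 12.5
eef_pos: [0.6655, 0.0587, 0.258]
tcp_rot: [0.758, 0.653, -0.0, -0.0]
contact_force: [-0.2, -0.2, -4.8]
opening: 0.173
finger_force: 59.1
343 250
12.55 [0.66548645 0.05874348 0.25802399] [ 0.10547037 -0.74935539 -4.97098816] 59.10942077636719 0.009851473368765736
```

View pics/s4.png

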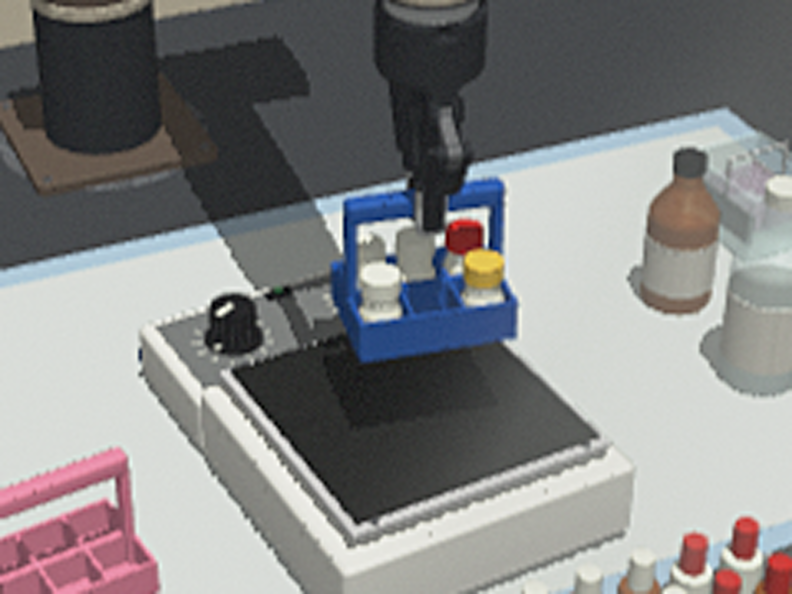

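The carrier (crop pixels 340–520, 180–360) hangs level about 8 cm above the mat with all five jars in it. The wrist load is 5 N and the arm is still, so I'm handing in.

```bash
python3 -c "
from plant import ctrl
print(ctrl.sign_off())"
```

```text
the job is handed in; nothing more can be done
None
```

I turned the timer back to OFF (about 0.05 rad off by my measurement), then lifted the blue carrier about 8 cm above the mat with all five jars in it, and handed in while holding it level and still; the sign-off returned no verdict.

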